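# Set the spectrometer telescope to its index mark and clamp it

## Task

On the small bench spectrometer, loosen the bar-handled clamp knob, swing the telescope round until the pointer on its swivel flange stands opposite the point of the index block on the graduated rim, then turn the clamp knob back until it is tight. The telescope must end clamped with pointer and index point still in line; leave the cups, bottle, label roll and timer around it standing where they are.

Things in the scene. Friction and masses are not known exactly. Their poses are not given: they have to be found in the camera images.
- spectrometer: Grey and metal bench spectrometer, fixed; origin on the worktop on the swivel axis, z up, turned up to 0.3 rad. Heights are above the worktop. Round foot with graduated circle, 210 mm across, 28 mm high; central round table with a glass block, 68 mm across, 114 mm high; fixed collimator tube on a pillar on its +x side, out to 148 mm, 136 mm high; clamp post on its +y side (the robot's left)
- swivel_axis (a point): Point on the vertical swivel axis of the spectrometer, 118 mm high (at the height of the telescope's centre line); x and y as the spectrometer's
- telescope (a joint): Swing of the telescope about the swivel axis, rad, counterclockwise from above positive, limits -0.2 to 1.15; it starts at 0.75 to 1.05. At 0 it points from the axis along the spectrometer's -x (roughly at the robot). Loose, it turns with light friction (0.05 N m, under 1 N at its outer end) and stays where it is left; clamped, it holds about 0.8 N m
- telescope_end (a point): Point on the centre line of the level metal telescope tube, 135 mm out from the axis, 118 mm high; x points to the axis. Tube 30 mm in diameter from 62 to 143 mm out, then a black eyepiece ring 36 mm in diameter to 157 mm. Its pillar stands 78 mm out, with a 32 mm wide saddle at 92 to 108 mm height. A finger can push the tube sideways outside the pillar, where the space below it is free
- pointer_tip (a point): Tip of the small flat black pointer on the telescope's flange, 84 mm from the swivel axis, 41.5 mm high; it turns with the telescope, a quarter turn counterclockwise (from above) from it, so it lies on the robot's right and beyond
- index_point (a point): Inward black point of the index block, a fixed black 16 mm block on the rim of the graduated circle at the robot's right, top 44.5 mm high. The point is 86.5 mm from the axis and 41.5 mm high, 2.5 mm beyond the pointer tip when they stand opposite. x runs along the rim, -y radially out. Its place along the rim varies, always clockwise from where the pointer starts
- clamp_knob (a joint): Turn of the clamp knob about its vertical axis, rad: 0 is fully tight at its stop; it grows counterclockwise seen from above (loosening), limit 1.3. It brakes the telescope below about 0.4 and frees it above. It springs back some 0.03 from the stop and otherwise stays as left. Turning takes about 0.15 N m, up to 0.25 N m at the tight end. It starts tight
- knob_center (a point): Centre of the knob's black bar handle, on the knob's axis, 125 mm from the swivel axis on the spectrometer's +y side, 83 mm high. Bar 92 mm along this x, 12 mm along y, 72 to 94 mm high; push an end or pinch it across. Tight, the +x end points away from the swivel axis, turned 0.57 rad clockwise; loosening swings it round outside the stand. Below: a 26 mm hub and the clamp toe
- cup_1: closed specimen cup, dark red lid, 53 mm wide, 59 mm tall, loose bystander; origin at the centre of its underside
- cup_2: closed specimen cup, white lid, 53 mm wide, 59 mm tall, loose bystander; origin at the centre of its underside
- roll_1: roll of blank white labels lying flat, 56 mm wide, 26 mm high, loose bystander; origin at the centre of its underside
- brown_bottle: brown reagent bottle with a black cap, 48 mm wide, 95 mm tall, loose bystander; origin at the centre of its underside
- bench_timer: white bench timer, 62 x 62 x 22 mm, loose bystander; origin at the centre of its underside

How it is judged:
On the way, in this order (a step that is already met when the one before it is completed fails the run):
1. The clamp knob is loosened (turned 0.6 rad or more from tight) (value of joint clamp_knob above 0.6 rad), for 0.2 s.
2. With the clamp still loose (0.5 rad or more), the pointer stands opposite the index point, within 4.5 mm along the rim, and the telescope is still (x of pointer_tip in the frame of index_point between -0.0045 and 0.0045 m and velocity of joint telescope between -0.05 and 0.05 rad/s and value of joint clamp_knob above 0.5 rad), for 0.3 s.
At the end, for the whole second after the job is handed in: The pointer tip stands opposite the index point within 4.5 mm along the rim, the telescope is still, and the clamp knob is tight (less than 0.2 rad from its stop) (x of pointer_tip in the frame of index_point between -0.0045 and 0.0045 m and velocity of joint telescope between -0.05 and 0.05 rad/s and value of joint clamp_knob below 0.2 rad); the robot touches nothing.
It fails at once if the red-lidded cup was moved by more than 30 mm or tipped over (distance of cup_1 from where it was at the start of the episode above 0.03 m or angle between cup_1's own z axis and vertical above 0.5 rad).
It fails at once if the white-lidded cup was moved by more than 30 mm or tipped over (distance of cup_2 from where it was at the start of the episode above 0.03 m or angle between cup_2's own z axis and vertical above 0.5 rad).
It fails at once if the label roll was moved by more than 30 mm or tipped over (distance of roll_1 from where it was at the start of the episode above 0.03 m or angle between roll_1's own z axis and vertical above 0.5 rad).
It fails at once if the brown bottle was moved by more than 30 mm or tipped over (distance of brown_bottle from where it was at the start of the episode above 0.03 m or angle between brown_bottle's own z axis and vertical above 0.5 rad).
It fails at once if the timer was moved by more than 30 mm or tipped over (distance of bench_timer from where it was at the start of the episode above 0.03 m or angle between bench_timer's own z axis and vertical above 0.5 rad).
It also fails if it takes over 72 s, if anything falls off the work surface, if the arm or the gripper's body presses on something with over 40 N, if the wrist force passes 120 N, or if a joint passes its speed limit or range.

## Robot

A 6-joint arm with a two-finger parallel gripper is mounted at the origin on a cart in front of the work surface, level with it; the furniture and walls round the work are solid. World frame = base frame: x ahead of the robot, y to its left, z up, the work surface at z = 0. Lengths are in m, angles in rad, forces in N, time in s.
With the tool pointing down it reaches from about 0.375 to 0.9 m from the base axis. Payload 3.1 kg.
Tool frame: the origin (TCP) lies midway between the tips of the shut fingers; the grasp point (between the pads) lies 19 mm behind it; x points along the fingers, z is the direction in which the jaws open and shut, and the axes are right-handed (so a half turn about x gives the same grasp; the last joint's range is limited). The gripper opens to 85 mm and grips with 20 to 120 N. Pads are 22 mm wide; open, the fingers measure 114 mm over their backs; the gripper's body (76 mm by 85 mm) begins 54 mm behind the grasp point. The pads swing forward as they close: fully open they stand 13 mm farther back than shut.
Start: joints at [-1.353, 0.527, 1.433, -0, 1.181, -0.178], TCP at [0.241, -0.577, 0.231] pointing down, gripper open.
Joint ranges: [-3.08, 3.08], [-0.75, 2.2], [0.22, 2.44], [-1.43, 4.57], [0, 2.65], [-2.85, 2.85]. Speed limits (rad/s): [2.79, 2.79, 3.14, 3.14, 3.14, 3.14].

## Interface

Orientations are given as a unit quaternion [x, y, z, w].
In Python, from station import telemetry, optics, manip gives the robot as it stands.
- The arm moves only by the tool step_arm, never from a script. Its argument "commands" is a list of rows, each a list of 4 numbers: the shift along the tool's x, y, z in m, then the turn about the tool's x in rad. A call has 1 to 8 rows; each row is the pose to reach, as a shift and turn from the pose measured when the call began, along the tool's axes at that moment; what a row does not reach only later rows make up. A row lasts 1/12 s, in which the tool goes at most 41.7 mm and 7.16 degrees, less where a joint would pass 70% of its speed; a pose out of reach is approached as far as the arm can. A call with a gripper value outside its range is refused whole. "jaw" is the finger opening in m, from 0 to 0.0854, set as the call begins (left out, the last holds). The fingers move at their own pace and stop on an object; "grip_force" is the grip in N (left out, the last holds). Time passes only in rows, so rows that repeat a pose let the fingers close. It gives the time, the measured TCP pose, the force and the opening at its end, in the units of the state.
- telemetry.sense(): the state, without advancing time (a new reading comes with each control period).
- optics.snapshot(name): name is "scene" or "top" or "wrist"; returns the picture (384x512x3 uint8, red, green, blue); there is no depth.
- optics.camera_params(name): a dict with "mtx" (3x3 intrinsics, pixels), "k1" (the pictures are not rectified: a ray, as slopes to the right and down, at radius r is drawn at 1 + k1 r^2 times it, then the intrinsics apply), "origin" and "attitude" of the camera in the world. Camera axes: x right, y down, z forward; pixel columns grow to the right and rows downward; lengths in m; the calibration is good to about 2 mm. A picture is of the moment at which its call begins: read the wrist's pose just before it. camera_params takes no time and is no camera call; for the wrist camera it gives the pose at the moment of the call.
- manip.sign_off(): hands the job in, once; it reports no verdict.
The state is a dict: "t": time; "q": joint angles; "qd": joint speeds; "tau": joint torques, N m; "tcp_pos": TCP position; "tool_rot": TCP orientation; "force": force on the tool from outside, world axes, zero at the start; "ft_torque": the same for the moment, N m; "finger_gap": opening from 0.0 (shut) to 1.0 (fully open).
Only numpy, scipy, OpenCV 4.12 (cv2) and the standard library are available. Lean on these libraries where they do the work, as an engineer would, in place of code of your own. Each camera call takes 0.05 s, during which the arm holds its last target.

## Working session

There is one attempt and no reset: what is moved stays moved. The work goes in short steps, Python scripts to look and compute and a tool call to move; the robot and the scene stay as the last step left them, time stands still between calls to the robot, and variables do not carry over. Pictures are saved under pics/ and viewed, and the job is handed in when it is done.

Besides the shell and the picture viewer there is one more tool, called as name(argument=value, ...) on one line, values as JSON. step_arm: Moves the arm, as the interface text tells. Its arguments: {"type":"object","properties":{"commands":{"type":"array","items":{"type":"array","items":{"type":"number"}}},"jaw":{"type":"number"},"grip_force":{"type":"number"}},"required":["commands"]}

```bash
mkdir -p pics; ls; cat > h.py <<'E'
import numpy as np, cv2
from station import telemetry, optics, manip
from scipy.spatial.transform import Rotation as R
def snap(n,f):
    im=optics.snapshot(n); cv2.imwrite('pics/'+f,im[:,:,::-1]); return im
def att(c):
    a=np.array(c['attitude'],float); return a if a.shape==(3,3) else R.from_quat(a).as_matrix()
def ray(c,u,v):
    K=np.array(c['mtx']); d=np.array([[(u-K[0,2])/K[0,0],(v-K[1,2])/K[1,1]]])
    x=d[0].copy()
    for _ in range(30): x=d[0]/(1+c['k1']*(x@x))
    return np.array(c['origin']),att(c)@np.array([x[0],x[1],1])
def onz(c,u,v,z):
    o,d=ray(c,u,v); return o+d*(z-o[2])/d[2]
def proj(c,P):
    K=np.array(c['mtx']); p=att(c).T@(np.array(P)-np.array(c['origin'])); s=p[:2]/p[2]; s=s*(1+c['k1']*(s@s))
    return np.array([K[0,0]*s[0]+K[0,2],K[1,1]*s[1]+K[1,2]])
E
python3 - <<'E'
from h import *
print(telemetry.sense())
for n in ['scene','top','wrist']:
    print(n,optics.camera_params(n)); im=snap(n,n+'0.png')
    cv2.imwrite('pics/'+n+'0b.png',cv2.resize(im[:,:,::-1],(800,600),interpolation=cv2.INTER_CUBIC))
E
```

```text
pics
{'t': 0.0, 'q': array([-1.35353670e+00,  5.28441431e-01,  1.43389251e+00,  2.78075902e-06,
        1.18139256e+00, -1.78471502e-01]), 'qd': array([ 0.00133669, -0.00155054,  0.00100604,  0.00020062,  0.0006939 ,
        0.00103794]), 'tau': array([-1.40093449e-03, -4.42351055e+01, -1.78028655e+01, -1.70783678e-04,
        8.47500603e-03,  1.60918557e-05]), 'tcp_pos': array([ 0.24081619, -0.57597633,  0.23035193]), 'tool_rot': array([ 0.39247946,  0.58907522, -0.39143212,  0.58798907]), 'force': array([-0.7375114 , -0.21960183,  0.20578248]), 'ft_torque': array([-0.0044095 , -0.0193518 ,  0.00521971]), 'finger_gap': 1.0045635380161095}
scene {'mtx': array([[380.12742608,   0.        , 259.55524149],
       [  0.        , 380.12742608, 186.41726604],
       [  0.        ,   0.        ,   1.        ]]), 'k1': -0.05916110122627789, 'origin': array([0.15189151, 0.61881294, 0.94570301]), 'attitude': array([-0.32061467,  0.87824494, -0.33314031,  0.12210484])}
top {'mtx': array([[488.2977158 ,   0.        , 262.59781455],
       [  0.        , 488.2977158 , 192.4963214 ],
       [  0.        ,   0.        ,   1.        ]]), 'k1': -0.020085384172308218, 'origin': array([0.36939789, 0.00530081, 1.25285311]), 'attitude': array([ 0.73559433, -0.66780303,  0.07532208, -0.08524479])}
wrist {'mtx': array([[343.65992863,   0.        , 251.78610985],
       [  0.        , 343.65992863, 193.37543599],
       [  0.        ,   0.        ,   1.        ]]), 'k1': -0.07805697173147375, 'origin': array([ 0.31598008, -0.54573238,  0.37296047]), 'attitude': array([ 0.82179686, -0.54735033, -0.08846841,  0.13126645])}
```

View pics/scene0b.png

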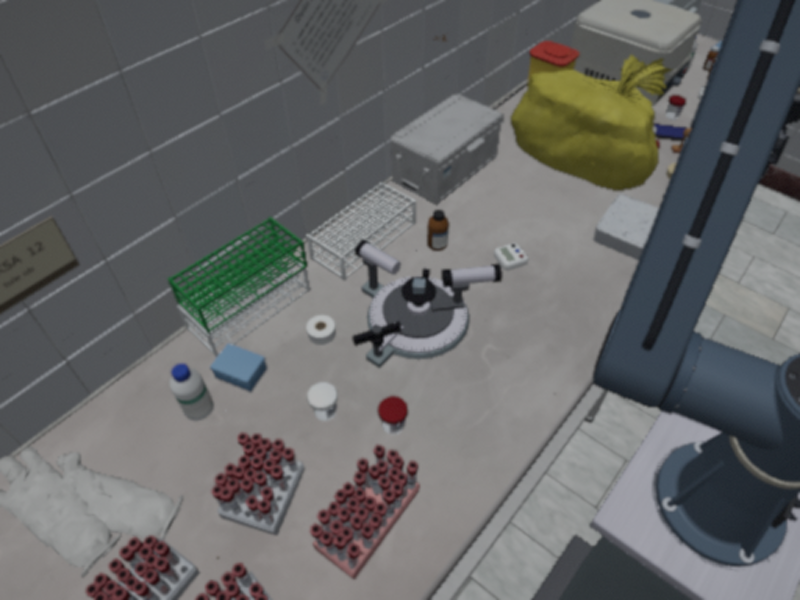

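View pics/top0b.png

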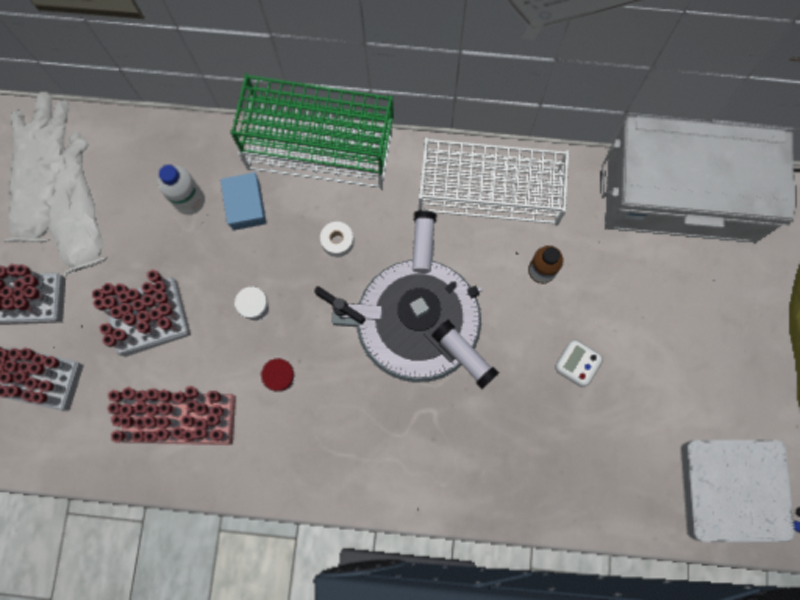

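```bash
python3 - <<'E'
from h import *
im=cv2.imread('pics/top0.png'); cv2.imwrite('pics/tc0.png',cv2.resize(im[125:260,195:325],None,fx=5,fy=4.4,interpolation=cv2.INTER_CUBIC)) if 0 else cv2.imwrite('pics/tc0.png',cv2.resize(im[130:250,190:350],None,fx=5,fy=5,interpolation=cv2.INTER_CUBIC))
E
```

```text
(no output)
```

View pics/tc0.png

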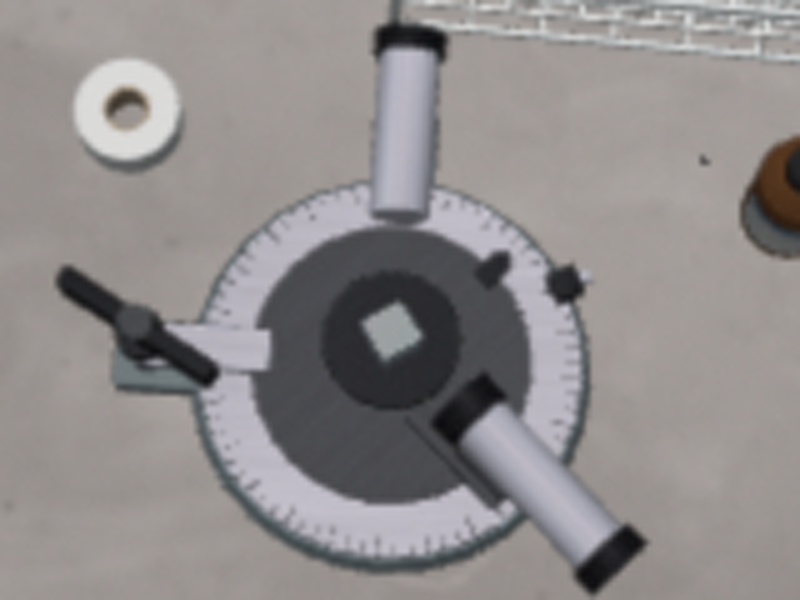

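View pics/wrist0b.png

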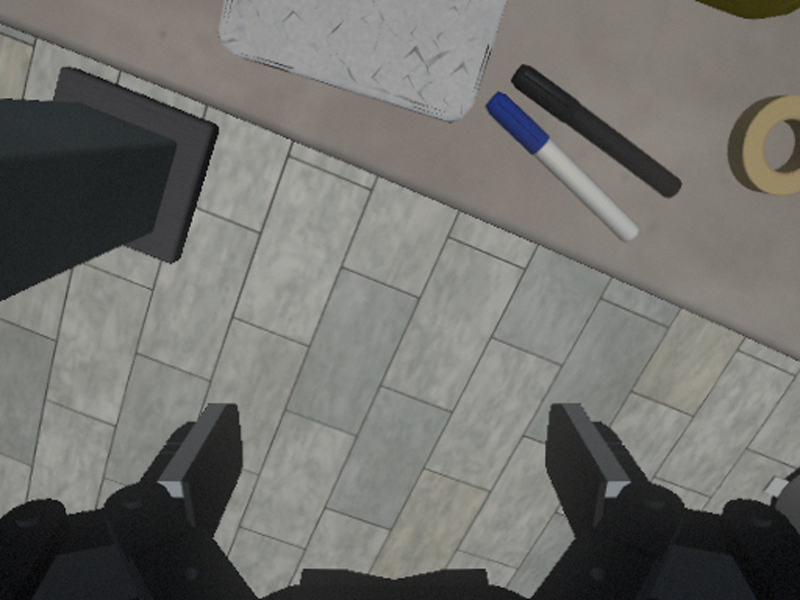

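```bash
python3 - <<'E'
from h import *
from scipy.optimize import least_squares
c=optics.camera_params('top')
g=lambda x,y:(190+x/5-.4,130+y/5-.4)
rim=[onz(c,*g(*p),.028)[:2] for p in [(203,330),(588,360),(375,182),(390,562),(530,230),(250,230)]]
r=least_squares(lambda s:[np.hypot(*(p-s[:2]))-.105 for p in rim],[.45,-.05]);print('rim',r.x,r.fun)
O=r.x
K=onz(c,*g(140,328),.096)[:2]; print('knob',K,np.hypot(*(K-O)),'yaw',np.arctan2(*(K-O)[::-1])-np.pi/2)
C=onz(c,*g(410,34),.13)[:2]; print('coll',C,np.hypot(*(C-O)),'yaw',np.arctan2(*(C-O)[::-1]))
T=onz(c,*g(618,568),.118)[:2]; d=T-O; print('tel',T,np.hypot(*d),'ang world from -x',np.arctan2(-d[1],-d[0]))
P=onz(c,*g(508,258),.0415)[:2]; d=P-O; print('ptr',P,np.hypot(*d),np.arctan2(d[1],d[0]))
I=onz(c,*g(552,283),.0415)[:2]; d=I-O; print('idx',I,np.hypot(*d),np.arctan2(d[1],d[0]))
I=onz(c,*g(568,283),.0445)[:2]; d=I-O; print('idxblk',I,np.hypot(*d),np.arctan2(d[1],d[0]))
for n,z,p in [('roll',.026,(128,112)),('bot',.095,(795,180))]: print(n,onz(c,*g(*p),z))
for n,z,p in [('cup1',.059,(278,375)),('cup2',.059,(251,303)),('tim',.022,(578,363)),('roll',.026,(336,238)),('bot',.095,(550,256))]: print(n,onz(c,p[0]*.64,p[1]*.64,z))
B1=onz(c,*g(68,277),.094);B2=onz(c,*g(207,374),.094);print(B1,B2,np.arctan2(*(B1-B2)[1::-1]),np.hypot(*(B1-B2)[:2]))
E
```

```text
rim [0.6238093  0.01965846] [-5.29470137e-03 -4.54412786e-03 -4.09877772e-03 -6.68485559e-03
 -1.62816298e-03 -5.27700780e-05]
knob [0.61899524 0.14295708] 0.1233925575265694 yaw 0.039024096986498336
coll [0.76950242 0.02567564] 0.145817324295601 yaw 0.04127691187526502
tel [ 0.52174991 -0.09488321] 0.15341418956922345 ang world from -x 0.8429625000083418
ptr [ 0.68535993 -0.03386248] 0.08156575069238435 -0.7157311371762698
idx [ 0.67438273 -0.05733429] 0.09211707519957246 -0.9896139887700076
idxblk [ 0.67441032 -0.0652942 ] 0.09888083040975716 -1.033590436487022
roll [0.74926189 0.17128504 0.026     ]
bot [ 0.72457658 -0.16972915  0.095     ]
cup1 [0.50546877 0.23126605 0.059     ]
cup2 [0.61649319 0.29029111 0.059     ]
tim [ 0.5760815  -0.24480768  0.022     ]
roll [0.74834617 0.17159959 0.026     ]
bot [ 0.72989907 -0.1778321   0.095     ]
[0.64145457 0.18129463 0.094     ] [0.5998434  0.10817004 0.094     ] 1.0534490948860191 0.08413497663847516
```

```bash
cat >> h.py <<'E'
def plan(P,ang=None):
    "P world target of TCP; ang world angle of jaw axis (mod pi)"
    s=telemetry.sense(); M=R.from_quat(s['tool_rot']).as_matrix()
    d=M.T@(np.array(P)-s['tcp_pos'])
    a0=np.arctan2(M[1,2],M[0,2]); print('t',round(s['t'],2),'tcp',s['tcp_pos'].round(4),'xaxis',M[:,0].round(3),'jawang',round(a0,3),'q6',round(s['q'][5],2),'F',s['force'].round(1))
    if ang is not None:
        da=(ang-a0+np.pi/2)%np.pi-np.pi/2
        print('shift',d.round(4),'turn about x',round(-da,3),'q',s['q'].round(2))
    else: print('shift',d.round(4))
E
python3 - <<'E'
from h import *
plan([.45,-.25,.26],1.04+np.pi/2)
plan([.618,.144,.2],1.04+np.pi/2)
E
```

```text
t 0.15 tcp [ 0.2409 -0.5761  0.2305] xaxis [-0.     0.002 -1.   ] jawang -1.175 q6 -0.18 F [-0.5  0.2  0.2]
shift [-0.029   0.3187 -0.2203] turn about x -0.644 q [-1.35  0.53  1.43 -0.    1.18 -0.18]
t 0.15 tcp [ 0.2409 -0.5761  0.2305] xaxis [-0.     0.002 -1.   ] jawang -1.175 q6 -0.18 F [-0.5  0.2  0.2]
shift [ 0.0316  0.6256 -0.519 ] turn about x -0.644 q [-1.35  0.53  1.43 -0.    1.18 -0.18]
```

step_arm(commands=[[-0.04,0.04,-0.033,-0.08],[-0.04,0.08,-0.066,-0.16],[-0.04,0.12,-0.099,-0.24],[-0.04,0.16,-0.132,-0.32],[-0.04,0.2,-0.165,-0.4],[-0.04,0.24,-0.198,-0.48],[-0.04,0.28,-0.231,-0.56],[-0.04,0.31,-0.257,-0.644]], jaw=0.05, grip_force=25)

```text
t: 0.82
tcp_pos: [0.392, -0.2878, 0.2707]
tool_rot: [0.185, 0.683, -0.184, 0.682]
force: [0.5, -0.5, -0.6]
finger_gap: 0.579
```

```bash
python3 - <<'E'
from h import *
plan([.618,.143,.25],1.04+np.pi/2)
E
```

```text
t 0.82 tcp [ 0.392  -0.2878  0.2707] xaxis [-0.     0.002 -1.   ] jawang -0.528 q6 -0.34 F [ 0.5 -0.5 -0.6]
shift [ 0.0214  0.486  -0.0215] turn about x 0.003 q [-0.86  0.29  1.72  0.    1.13 -0.34]
```

step_arm(commands=[[0,0.04,-0.002,0],[0,0.08,-0.004,0],[0,0.12,-0.006,0],[0,0.16,-0.008,0],[0,0.2,-0.01,0],[0,0.2,-0.01,0]])

```text
t: 1.32
tcp_pos: [0.4858, -0.1038, 0.2709]
tool_rot: [0.184, 0.683, -0.18, 0.683]
force: [-0.2, -0.3, -0.1]
finger_gap: 0.585
```

```bash
python3 - <<'E'
from h import *
import pickle
c=optics.camera_params('wrist');pickle.dump(c,open('w1.pkl','wb')); im=snap('wrist','w1.png'); cv2.imwrite('pics/w1b.png',cv2.resize(im[:,:,::-1],(800,600),interpolation=cv2.INTER_CUBIC))
plan([.618,.143,.25],1.04+np.pi/2)
E
```

```text
t 1.37 tcp [ 0.4848 -0.1065  0.2708] xaxis [-0.001  0.002 -1.   ] jawang -0.521 q6 0.08 F [-0.5  1.2 -0.8]
shift [ 0.0214  0.2827 -0.0086] turn about x 0.01 q [-0.44  0.3   1.7   0.    1.14  0.08]
```

View pics/w1b.png

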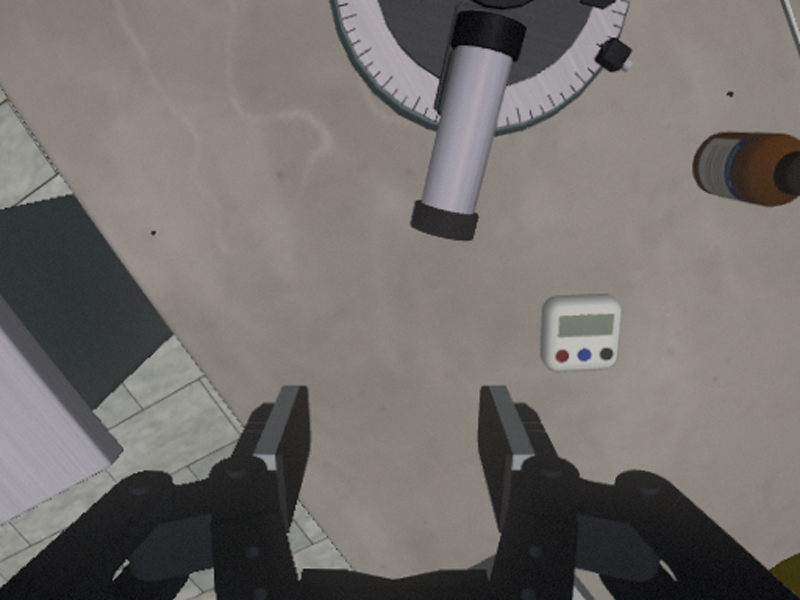

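step_arm(commands=[[0,0.04,-0.001,0],[0,0.08,-0.002,0],[0,0.12,-0.004,0],[0,0.13,-0.004,0],[0,0.13,-0.004,0],[0,0.13,-0.004,0]])

```text
t: 1.87
tcp_pos: [0.5455, 0.0073, 0.2706]
tool_rot: [0.182, 0.684, -0.182, 0.683]
force: [-0.1, -0.6, 0.7]
finger_gap: 0.585
```

```bash
python3 - <<'E'
from h import *
import pickle
c=optics.camera_params('wrist');pickle.dump(c,open('w2.pkl','wb')); im=snap('wrist','w2.png'); cv2.imwrite('pics/w2b.png',cv2.resize(im[:,:,::-1],(800,600),interpolation=cv2.INTER_CUBIC))
plan([.618,.143,.25],1.04+np.pi/2)
E
```

```text
t 1.92 tcp [0.5452 0.0067 0.2707] xaxis [-0.002  0.002 -1.   ] jawang -0.522 q6 0.33 F [-0.3  0.  -0. ]
shift [ 0.0208  0.1544 -0.0048] turn about x 0.009 q [-0.19  0.37  1.58  0.    1.18  0.33]
```

View pics/w2b.png

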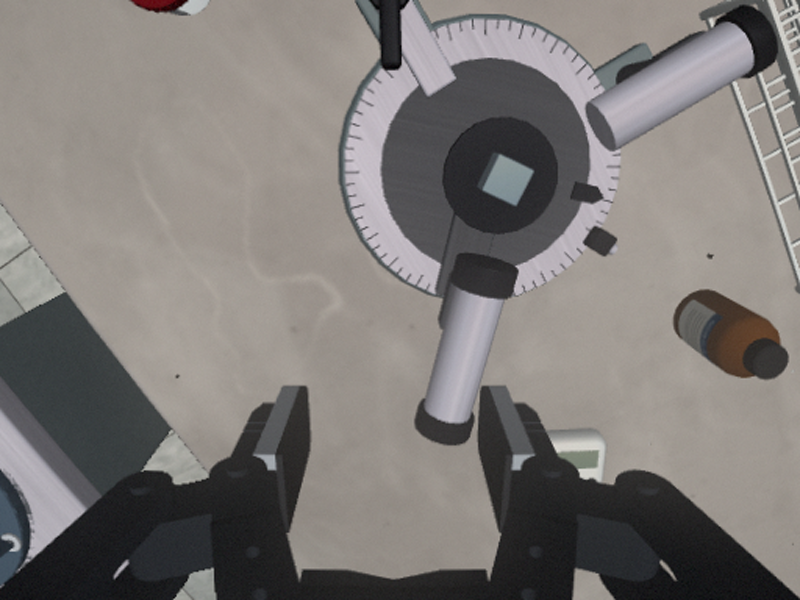

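```bash
python3 - <<'E'
import cv2
im=cv2.imread('pics/w2.png'); cv2.imwrite('pics/w2c.png',cv2.resize(im[85:185,330:430],None,fx=6,fy=6,interpolation=cv2.INTER_CUBIC))
cv2.imwrite('pics/w2d.png',cv2.resize(im[0:200,205:405],None,fx=3,fy=3,interpolation=cv2.INTER_CUBIC))
E
```

```text
(no output)
```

View pics/w2c.png

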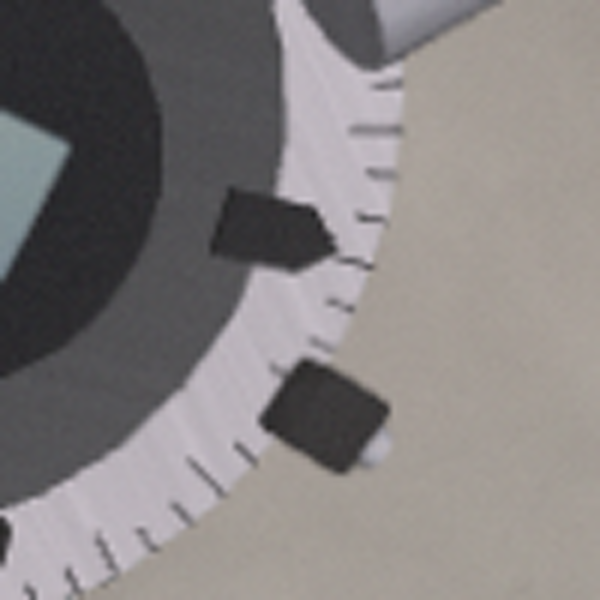

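View pics/w2d.png

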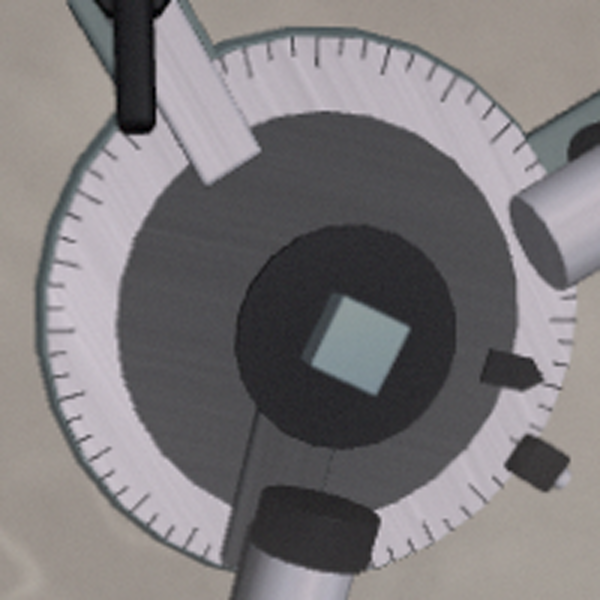

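```bash
python3 - <<'E'
from h import *
import pickle
from scipy.optimize import least_squares
c=pickle.load(open('w2.pkl','rb'))
d=lambda x,y:(205+x/3-.33,0+y/3-.33)
e=lambda x,y:(330+x/6-.42,85+y/6-.42)
rim=[onz(c,*d(*p),.028)[:2] for p in [(46,290),(330,35),(576,310),(120,485),(430,65),(75,420),(95,170)]]
r=least_squares(lambda s:[np.hypot(*(p-s[:2]))-s[2] for p in rim],[.62,0.02,.1]);print('rim',r.x,r.fun.round(4))
O=r.x[:2]
P=onz(c,*e(335,247),.0415)[:2]; v=P-O; print('ptr',P,np.hypot(*v),np.arctan2(v[1],v[0]))
I=np.mean([onz(c,*e(*p),.0445)[:2] for p in [(308,360),(390,408),(345,473),(262,420)]],axis=0); v=I-O; print('idxblk',I,np.hypot(*v),np.arctan2(v[1],v[0]))
for a,b in [((308,360),(390,408)),((262,420),(345,473))]:
    w=(onz(c,*e(*b),.0445)-onz(c,*e(*a),.0445)); print(np.hypot(*w[:2]),np.arctan2(w[1],w[0]))
# table disc
E
```

```text
rim [0.62775256 0.02243811 0.09593747] [ 0.0025  0.0004  0.001  -0.0014 -0.0013 -0.0003 -0.0009]
ptr [ 0.68911076 -0.0344004 ] 0.08363876894197524 -0.747178098568056
idxblk [ 0.67461617 -0.06107511] 0.09576353873128303 -1.0594314385803032
0.018572847911213282 -1.0107270602617537
0.019425022279934145 -1.0531931413533457
```

```bash
python3 - <<'E'
from h import *
plan([.570,.060,.25],1.04+np.pi/2)
E
```

```text
t 1.92 tcp [0.5452 0.0067 0.2707] xaxis [-0.002  0.002 -1.   ] jawang -0.522 q6 0.33 F [-0.3  0.  -0. ]
shift [ 0.0207  0.0586 -0.005 ] turn about x 0.009 q [-0.19  0.37  1.58  0.    1.18  0.33]
```

step_arm(commands=[[0.0,0.035,-0.003,0],[0.0,0.06,-0.005,0],[0.0,0.06,-0.005,0],[0.0,0.06,-0.005,0],[0,0.06,-0.005,0]])

```text
t: 2.33
tcp_pos: [0.57, 0.0593, 0.2705]
tool_rot: [0.183, 0.684, -0.183, 0.682]
force: [-0.1, -0.2, 0.3]
finger_gap: 0.584
```

```bash
python3 - <<'E'
from h import *
import pickle
c=optics.camera_params('wrist');pickle.dump(c,open('w3.pkl','wb')); im=snap('wrist','w3.png'); cv2.imwrite('pics/w3b.png',cv2.resize(im[:,:,::-1],(800,600),interpolation=cv2.INTER_CUBIC))
cv2.imwrite('pics/w3c.png',cv2.resize(im[0:140,150:350,::-1],None,fx=4,fy=4,interpolation=cv2.INTER_CUBIC))
plan([.618,.143,.25],1.04+np.pi/2)
E
```

```text
t 2.38 tcp [0.57   0.0594 0.2706] xaxis [-0.003  0.001 -1.   ] jawang -0.524 q6 0.43 F [-1.  -1.  -0.6]
shift [ 0.0206  0.0964 -0.0002] turn about x 0.007 q [-0.09  0.41  1.52  0.    1.21  0.43]
```

View pics/w3c.png

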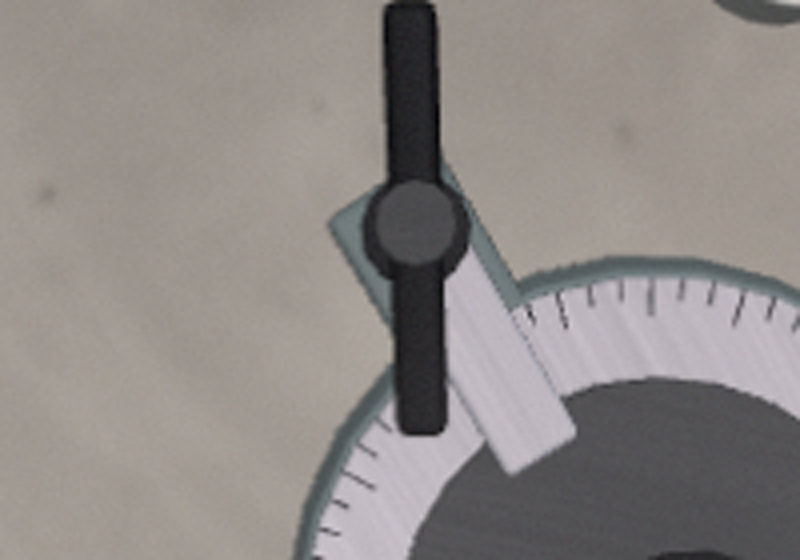

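```bash
python3 - <<'E'
from h import *
import pickle
c=pickle.load(open('w3.pkl','rb'))
e=lambda x,y:(150+x/4-.4,y/4-.4)
a=onz(c,*e(411,4),.094);b=onz(c,*e(422,434),.094);print(a,b,(a+b)/2,np.hypot(*(a-b)[:2]),np.arctan2((a-b)[1],(a-b)[0]))
for z in (.094,.097,.1):print('disc',onz(c,*e(416,222),z))
print([np.hypot(*(onz(c,*e(376,222),z)-onz(c,*e(456,222),z))[:2]) for z in (.094,.1)])
print('bar w',np.hypot(*(onz(c,*e(386,100),.094)-onz(c,*e(438,100),.094))[:2]))
K=np.array([.6205,.1455])
E
```

```text
[0.64401638 0.18555409 0.094     ] [0.60135019 0.10665221 0.094     ] [0.62268329 0.14610315 0.094     ] 0.08969900030610652 1.0750826353698977
disc [0.62293148 0.14684903 0.094     ]
disc [0.62282453 0.14667572 0.097     ]
disc [0.62271759 0.14650241 0.1       ]
[np.float64(0.01745736858320348), np.float64(0.017129002400153647)]
bar w 0.011121327769184506
```

```bash
python3 - <<'E'
from h import *
plan([.6352,.1692,.12],1.06+np.pi/2)
plan([.6352,.1692,.076],1.06+np.pi/2)
E
```

```text
t 2.38 tcp [0.57   0.0594 0.2706] xaxis [-0.003  0.001 -1.   ] jawang -0.524 q6 0.43 F [-1.  -1.  -0.6]
shift [0.1505 0.1278 0.002 ] turn about x -0.013 q [-0.09  0.41  1.52  0.    1.21  0.43]
t 2.38 tcp [0.57   0.0594 0.2706] xaxis [-0.003  0.001 -1.   ] jawang -0.524 q6 0.43 F [-1.  -1.  -0.6]
shift [0.1945 0.1278 0.0021] turn about x -0.013 q [-0.09  0.41  1.52  0.    1.21  0.43]
```

step_arm(commands=[[0.0,0.04,0.001,0],[0.0,0.08,0.002,-0.013],[0.02,0.115,0.002,-0.013],[0.05,0.128,0.002,-0.013],[0.09,0.128,0.002,-0.013],[0.125,0.128,0.002,-0.013],[0.15,0.128,0.002,-0.013],[0.15,0.128,0.002,-0.013]])

```text
t: 3.05
tcp_pos: [0.6305, 0.1672, 0.1142]
tool_rot: [0.177, 0.69, -0.181, 0.678]
force: [-1.1, -0.5, 0.2]
finger_gap: 0.584
```

```bash
python3 - <<'E'
from h import *
im=snap('wrist','w4.png')
plan([.6352,.1692,.076],1.06+np.pi/2)
E
```

```text
t 3.1 tcp [0.6328 0.1676 0.1175] xaxis [-0.011 -0.    -1.   ] jawang -0.512 q6 0.6 F [-0.4 -0.   0.7]
shift [0.0415 0.0028 0.0017] turn about x -0.002 q [0.09 0.7  1.44 0.   1.01 0.6 ]
```

View pics/w4.png

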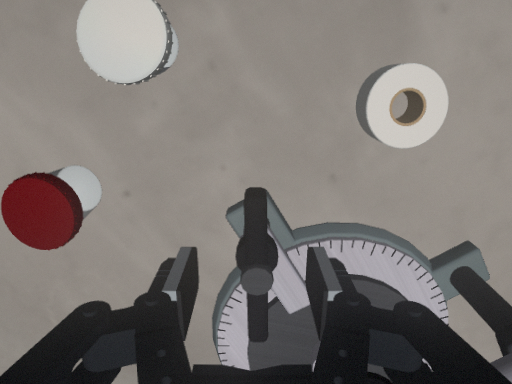

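step_arm(commands=[[0.014,0.002,0.002,0],[0.028,0.003,0.002,0],[0.042,0.003,0.002,0],[0.042,0.003,0.002,0],[0.042,0.003,0.002,0]])

```text
t: 3.52
tcp_pos: [0.6355, 0.1689, 0.0754]
tool_rot: [0.178, 0.688, -0.18, 0.68]
force: [-0.1, 0.5, 0.3]
finger_gap: 0.585
```

step_arm(commands=[[0,0,0,0],[0,0,0,0],[0,0,0,0],[0,0,0,0],[0,0,0,0],[0,0,0,0],[0,0,0,0],[0,0,0,0]], jaw=0.0, grip_force=40)

```text
t: 4.18
tcp_pos: [0.6349, 0.17, 0.0767]
tool_rot: [0.179, 0.688, -0.18, 0.68]
force: [-3.5, 3.6, 5.8]
finger_gap: 0.129
```

```bash
python3 - <<'E'
from h import *
im=snap('wrist','w5.png')
plan([.6352,.1692,.076],1.06+np.pi/2); print(telemetry.sense())
E
```

```text
t 4.23 tcp [0.6349 0.1701 0.0767] xaxis [-0.012  0.001 -1.   ] jawang -0.513 q6 0.6 F [-4.1  3.3  6. ]
shift [ 0.0007 -0.0006  0.0007] turn about x -0.002 q [0.09 0.76 1.45 0.   0.94 0.6 ]
{'t': 4.2333, 'q': array([0.09092224, 0.76215939, 1.45137432, 0.00297937, 0.93966752,
       0.60235073]), 'qd': array([ 6.53124243e-04,  7.77070839e-04,  1.23993601e-03,  6.48383579e-05,
       -1.20122059e-03,  1.49303048e-04]), 'tau': array([ -2.27068752, -46.68825746, -14.16416198,  -0.74790532,
        -0.81296878,  -0.13671306]), 'tcp_pos': array([0.6348921 , 0.17006245, 0.07673582]), 'tool_rot': array([ 0.17885811,  0.68809077, -0.1800539 ,  0.67979516]), 'force': array([-4.13183768,  3.25260875,  5.9871907 ]), 'ft_torque': array([ 0.43891735,  0.54450985, -0.12361275]), 'finger_gap': 0.12888519776130783}
```

View pics/w5.png

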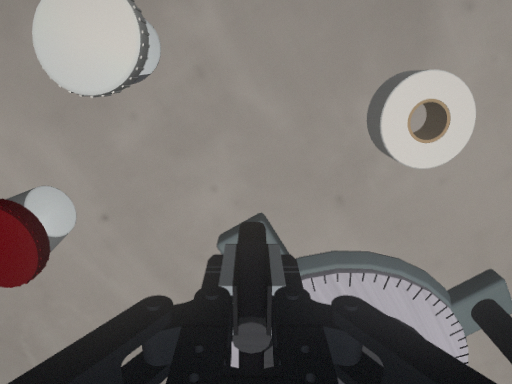

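step_arm(commands=[[0,-0.0001,-0.0014,-0.05],[0,-0.0001,-0.0027,-0.1],[0,-0.0003,-0.004,-0.15],[0,-0.0005,-0.0053,-0.2],[0,-0.0008,-0.0066,-0.25],[0,-0.0012,-0.0079,-0.3],[0,-0.0012,-0.0079,-0.3],[0,-0.0012,-0.0079,-0.3]])

```text
t: 4.9
tcp_pos: [0.6273, 0.1729, 0.0769]
tool_rot: [0.075, 0.707, -0.075, 0.699]
force: [-0.8, 0.9, -0.1]
finger_gap: 0.127
```

```bash
python3 - <<'E'
from h import *
plan([.6225,.1465,.076],1.06+np.pi/2); print(telemetry.sense()['ft_torque'],telemetry.sense()['finger_gap'])
E
```

```text
t 4.9 tcp [0.6273 0.1729 0.0769] xaxis [-0.012  0.001 -1.   ] jawang -0.214 q6 0.31 F [-0.8  0.9 -0.1]
shift [ 0.0009 -0.0269  0.001 ] turn about x 0.297 q [0.1  0.76 1.47 0.   0.93 0.31]
[0.0741395  0.02011394 0.1681354 ] 0.12726231840713728
```

step_arm(commands=[[0,-0.0001,-0.0014,-0.05],[0,-0.0001,-0.0027,-0.1],[0,-0.0005,-0.0053,-0.2],[0,-0.0012,-0.0079,-0.3],[0,-0.0021,-0.0104,-0.4],[0,-0.0033,-0.0128,-0.5],[0,-0.0046,-0.015,-0.6],[0,-0.0046,-0.015,-0.6]])

```text
t: 5.57
tcp_pos: [0.6116, 0.1715, 0.0769]
tool_rot: [-0.135, 0.698, 0.137, 0.69]
force: [-0.8, 1.0, -3.4]
finger_gap: 0.128
```

step_arm(commands=[[0,0,0,0],[0,0,0,0],[0,0,0,0]])

```text
t: 5.82
tcp_pos: [0.6117, 0.1716, 0.0769]
tool_rot: [-0.135, 0.698, 0.137, 0.69]
force: [-0.2, -0.2, -1.9]
finger_gap: 0.131
```

```bash
python3 - <<'E'
from h import *
im=snap('wrist','w6.png')
plan([.6225,.1465,.076],1.06+np.pi/2); print(telemetry.sense()['ft_torque'],telemetry.sense()['finger_gap'])
E
```

```text
t 5.87 tcp [0.6116 0.1716 0.0769] xaxis [-0.012  0.001 -1.   ] jawang 0.386 q6 -0.29 F [-0.3  0.1 -2.6]
shift [ 0.0007 -0.0274  0.0007] turn about x 0.897 q [ 0.1   0.74  1.51  0.    0.9  -0.29]
[-0.058348   -0.11714331  0.08791423] 0.1294659512841849
```

View pics/w6.png

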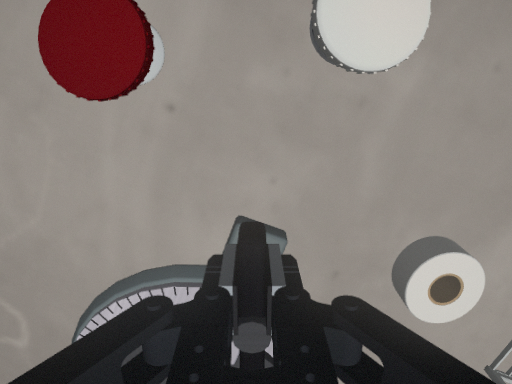

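step_arm(commands=[[0,0,0,0],[0,0,0,0],[0,0,0,0],[0,0,0,0],[-0.03,0,0,0],[-0.07,0,0,0],[-0.11,0,0,0],[-0.14,0,0,0]], jaw=0.06)

```text
t: 6.53
tcp_pos: [0.6143, 0.1715, 0.2202]
tool_rot: [-0.135, 0.697, 0.137, 0.691]
force: [1.7, 0.2, 0.2]
finger_gap: 0.701
```

```bash
python3 - <<'E'
from h import *
im=snap('top','t1.png'); cv2.imwrite('pics/t1c.png',cv2.resize(im[100:260,170:350,::-1],None,fx=4,fy=3.75,interpolation=cv2.INTER_CUBIC))
plan([.5425,-.0692,.22],-.747)
E
```

```text
t 6.58 tcp [0.6179 0.172  0.2267] xaxis [ 0.004  0.002 -1.   ] jawang 0.386 q6 -0.29 F [1.2 0.3 3.6]
shift [ 0.0059 -0.195  -0.1608] turn about x 1.133 q [ 0.1   0.55  1.4   0.    1.19 -0.29]
```

View pics/t1c.png

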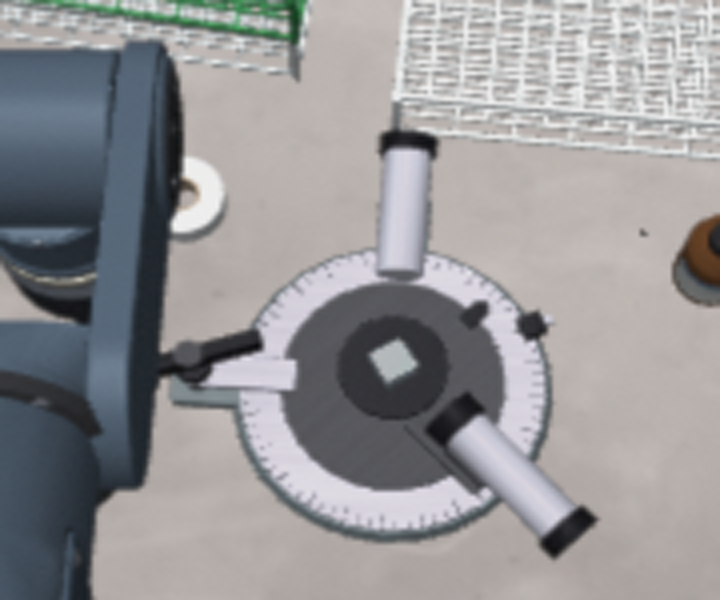

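step_arm(commands=[[0,-0.03,-0.025,0.1],[0,-0.06,-0.05,0.2],[0,-0.09,-0.075,0.3],[0,-0.12,-0.1,0.4],[0,-0.15,-0.12,0.52],[0,-0.18,-0.145,0.64],[0,-0.195,-0.161,0.76],[0,-0.195,-0.161,0.88]])

```text
t: 7.25
tcp_pos: [0.5407, -0.0735, 0.2258]
tool_rot: [0.177, 0.684, -0.176, 0.686]
force: [-0.2, -0.1, 0.9]
finger_gap: 0.703
```

step_arm(commands=[[0,0,0,0.1],[0,0,0,0.2],[0,0,0,0.25],[0,0,0,0.25],[0,0,0,0.25]])

```text
t: 7.67
tcp_pos: [0.5407, -0.0736, 0.2258]
tool_rot: [0.261, 0.657, -0.26, 0.658]
force: [-1.1, -0.4, -0.7]
finger_gap: 0.7
```

```bash
python3 - <<'E'
from h import *
im=snap('wrist','w7.png')
plan([.5425,-.0692,.100],-.747)
E
```

```text
t 7.72 tcp [ 0.5407 -0.0735  0.2258] xaxis [ 0.003  0.001 -1.   ] jawang -0.754 q6 0.41 F [-0.1  0.2 -0.4]
shift [ 0.1259  0.004  -0.0018] turn about x -0.007 q [-0.34  0.43  1.64  0.    1.07  0.41]
```

View pics/w7.png

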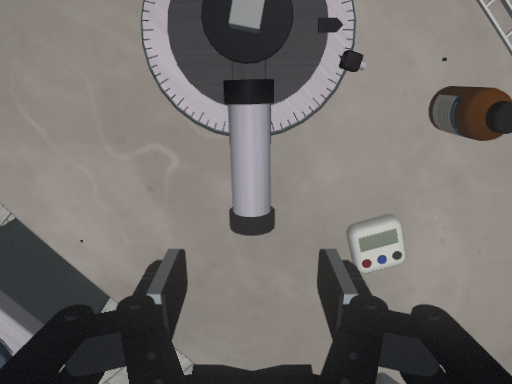

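step_arm(commands=[[0.03,0.001,0,-0.007],[0.06,0.002,-0.001,-0.007],[0.09,0.004,-0.002,-0.007],[0.115,0.004,-0.002,-0.007],[0.126,0.004,-0.002,-0.007],[0.126,0.004,-0.002,-0.007],[0.126,0.004,-0.002,-0.007]])

```text
t: 8.3
tcp_pos: [0.5426, -0.0692, 0.0999]
tool_rot: [0.258, 0.658, -0.257, 0.659]
force: [0.6, -0.1, 0.3]
finger_gap: 0.701
```

step_arm(commands=[[0,0,0,0],[0,0,0,0],[0,0,0,0],[0,0,0,0],[0,0,0,0],[0,0,0,0]], jaw=0.0, grip_force=20)

```text
t: 8.8
tcp_pos: [0.5437, -0.0695, 0.1016]
tool_rot: [0.258, 0.657, -0.257, 0.661]
force: [-0.2, 0.2, 6.8]
finger_gap: 0.34
```

```bash
python3 - <<'E'
from h import *
im=snap('wrist','w8.png')
plan([.6275,.0224,.100],-.747); print(telemetry.sense()['finger_gap'],telemetry.sense()['ft_torque'])
E
```

```text
t 8.85 tcp [ 0.5438 -0.0695  0.1016] xaxis [ 0.006 -0.    -1.   ] jawang -0.746 q6 0.41 F [0.6 0.3 7. ]
shift [ 0.0021  0.1243 -0.0008] turn about x 0.001 q [-0.33  0.61  1.74  0.    0.78  0.41]
0.34126419249201584 [0.1223014  0.08227833 0.17060316]
```

View pics/w8.png

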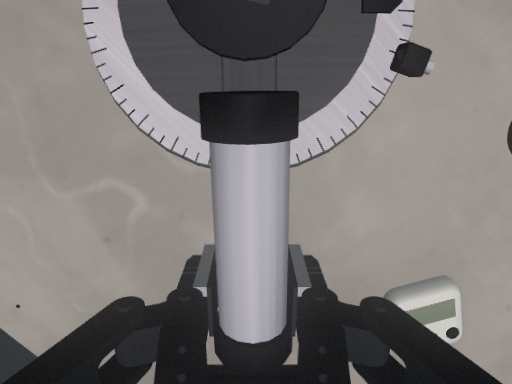

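step_arm(commands=[[0,0.0002,-0.0062,0.05],[0,0.0006,-0.0124,0.1],[0,0.0014,-0.0186,0.15],[0,0.0025,-0.0247,0.2],[0,0.0039,-0.0308,0.25],[0,0.0056,-0.0367,0.3],[0,0.0056,-0.0367,0.3],[0,0.0056,-0.0367,0.3]])

```text
t: 9.52
tcp_pos: [0.5202, -0.0407, 0.1017]
tool_rot: [0.353, 0.611, -0.352, 0.615]
force: [-1.6, -1.9, -0.1]
finger_gap: 0.341
```

```bash
python3 - <<'E'
from h import *
import pickle
c=optics.camera_params('wrist');pickle.dump(c,open('w9.pkl','wb'));im=snap('wrist','w9.png')
im=snap('top','t2.png'); cv2.imwrite('pics/t2c.png',cv2.resize(im[140:230,240:340,::-1],None,fx=6,fy=6,interpolation=cv2.INTER_CUBIC))
plan([.6275,.0224,.100],-1.057); print(telemetry.sense()['finger_gap'],telemetry.sense()['ft_torque'])
E
```

```text
t 9.62 tcp [ 0.5202 -0.0408  0.1017] xaxis [ 0.005 -0.001 -1.   ] jawang -1.044 q6 0.75 F [-3.  -1.2  2.3]
shift [ 0.0022  0.1245 -0.0008] turn about x 0.013 q [-0.29  0.59  1.81  0.    0.74  0.75]
0.34653188109405736 [-0.2776848   0.40713203 -0.07604193]
```

View pics/w9.png

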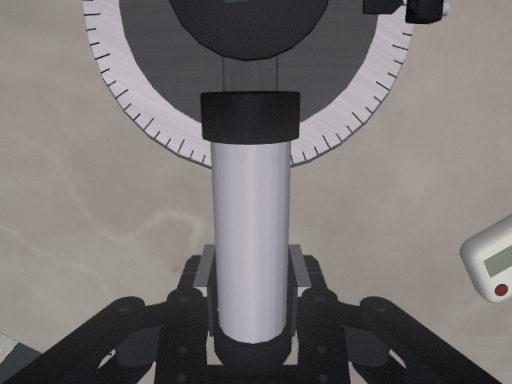

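View pics/t2c.png

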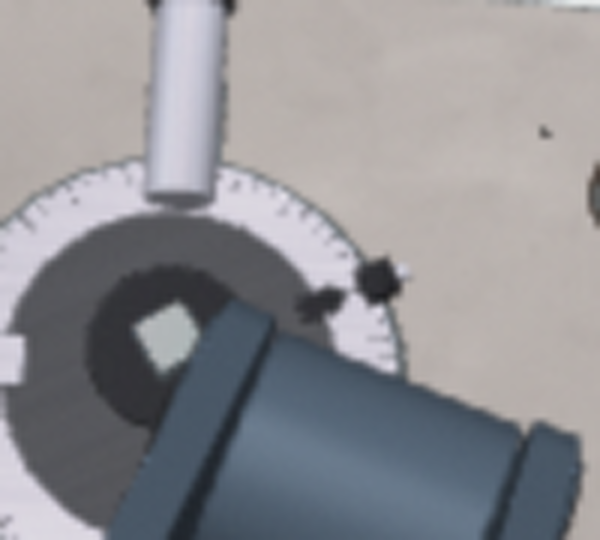

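step_arm(commands=[[0,0,0,0],[0,0,0,0],[0,0,0,0],[0,0,0,0],[-0.02,0,0,0],[-0.05,0,0,0],[-0.09,0,0,0],[-0.11,0,0,0]], jaw=0.06)

```text
t: 10.28
tcp_pos: [0.5214, -0.0411, 0.2152]
tool_rot: [0.354, 0.609, -0.351, 0.616]
force: [1.8, 0.3, 0.0]
finger_gap: 0.703
```

step_arm(commands=[[0,0.03,0,0],[0,0.04,0,0],[0,0.04,0,0],[0,0.04,0,0]])

```text
t: 10.62
tcp_pos: [0.5551, -0.0206, 0.2145]
tool_rot: [0.353, 0.611, -0.351, 0.616]
force: [-0.4, 0.3, -0.3]
finger_gap: 0.708
```

```bash
python3 - <<'E'
from h import *
import pickle
c=optics.camera_params('wrist');pickle.dump(c,open('w10.pkl','wb'));im=snap('wrist','w10.png')
print(proj(c,[.6746,-.0611,.0445]),proj(c,[.6275,.0224,.114]))
x,y=proj(c,[.67,-.0535,.0415]).astype(int); print(x,y)
x0=max(0,x-50);y0=max(0,y-50);print(x0,y0)
cv2.imwrite('pics/w10c.png',cv2.resize(im[y0:y0+100,x0:x0+100,::-1],None,fx=6,fy=6,interpolation=cv2.INTER_CUBIC))
plan([.6275,.0224,.100],-1.057); 
E
```

```text
[358.06868744  80.79402971] [248.84248971  76.90889381]
347 80
297 30
t 10.67 tcp [ 0.5543 -0.0207  0.2141] xaxis [ 0.006 -0.001 -1.   ] jawang -1.043 q6 0.8 F [-0.2 -1.3 -0.8]
shift [ 0.1145  0.0844 -0.0009] turn about x 0.014 q [-0.24  0.45  1.63  0.    1.05  0.8 ]
```

View pics/w10.png

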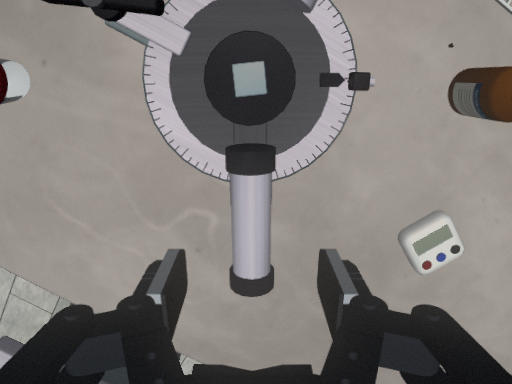

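View pics/w10c.png

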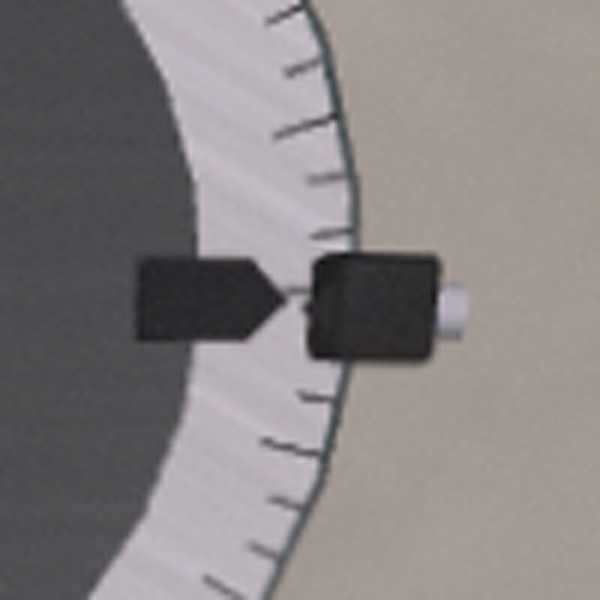

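```bash
python3 - <<'E'
from h import *
plan([.6116,.1716,.21],.386); 
E
```

```text
t 10.67 tcp [ 0.5543 -0.0207  0.2141] xaxis [ 0.006 -0.001 -1.   ] jawang -1.043 q6 0.8 F [-0.2 -1.3 -0.8]
shift [ 0.0042  0.1463 -0.1374] turn about x -1.429 q [-0.24  0.45  1.63  0.    1.05  0.8 ]
```

step_arm(commands=[[0,0.02,-0.018,-0.12],[0,0.04,-0.036,-0.24],[0,0.06,-0.054,-0.36],[0,0.08,-0.073,-0.48],[0,0.1,-0.092,-0.6],[0,0.12,-0.112,-0.72],[0,0.146,-0.137,-0.84],[0,0.146,-0.137,-0.96]], jaw=0.045)

```text
t: 11.33
tcp_pos: [0.6113, 0.1759, 0.2127]
tool_rot: [0.027, 0.705, -0.026, 0.708]
force: [-0.1, -1.5, 0.5]
finger_gap: 0.524
```

step_arm(commands=[[0,0,0,-0.12],[0,0,0,-0.24],[0,0,0,-0.36],[0,0,0,-0.47],[0,0,0,-0.47],[0,0,0,-0.47]])

```text
t: 11.83
tcp_pos: [0.6101, 0.1752, 0.2115]
tool_rot: [-0.138, 0.693, 0.138, 0.694]
force: [-0.1, -0.2, 0.5]
finger_gap: 0.527
```

```bash
python3 - <<'E'
from h import *
im=snap('wrist','w11.png')
plan([.6116,.1716,.0765],.386); 
E
```

```text
t 11.88 tcp [0.6103 0.1753 0.2118] xaxis [ 0.002  0.001 -1.   ] jawang 0.393 q6 -0.29 F [-0.1  0.   0.4]
shift [ 0.1353 -0.0039 -0.0006] turn about x 0.007 q [ 0.1   0.56  1.43  0.    1.15 -0.29]
```

View pics/w11.png

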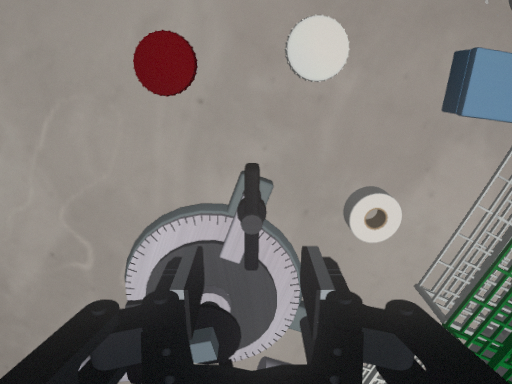

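Bar lies aligned between the fingers (column ~252). Descend and grip.

step_arm(commands=[[0.035,-0.001,0,0.007],[0.07,-0.002,-0.0005,0.007],[0.1,-0.004,-0.0005,0.007],[0.12,-0.004,-0.0005,0.007],[0.135,-0.004,-0.0005,0.007],[0.135,-0.004,-0.0005,0.007],[0.135,-0.004,-0.0005,0.007]])

```text
t: 12.47
tcp_pos: [0.611, 0.1712, 0.0758]
tool_rot: [-0.135, 0.694, 0.135, 0.694]
force: [-0.1, 0.1, 0.9]
finger_gap: 0.528
```

step_arm(commands=[[0,0,0,0],[0,0,0,0],[0,0,0,0],[0,0,0,0],[0,0,0,0],[0,0,0,0]], jaw=0.0, grip_force=40)

```text
t: 12.97
tcp_pos: [0.6119, 0.1713, 0.0773]
tool_rot: [-0.135, 0.693, 0.135, 0.695]
force: [-0.9, -0.3, 6.0]
finger_gap: 0.128
```

```bash
python3 - <<'E'
from h import *
plan([.6225,.1465,.0765],1.06+np.pi/2);print(telemetry.sense()['ft_torque'],telemetry.sense()['finger_gap']) 
E
```

```text
t 12.97 tcp [0.6119 0.1713 0.0773] xaxis [ 0.002  0.001 -1.   ] jawang 0.385 q6 -0.29 F [-0.9 -0.3  6. ]
shift [ 0.0008 -0.027   0.0006] turn about x 0.896 q [ 0.1   0.73  1.52  0.    0.88 -0.29]
[-0.07910606  0.12209908 -0.00090164] 0.12790052804858854
```

step_arm(commands=[[0,-0.0001,0.0014,0.05],[0,-0.0001,0.0027,0.1],[0,-0.0005,0.0054,0.2],[0,-0.0012,0.008,0.3],[0,-0.0021,0.0105,0.4],[0,-0.0033,0.0129,0.5],[0,-0.0047,0.0152,0.6],[0,-0.0047,0.0152,0.6]])

```text
t: 13.63
tcp_pos: [0.6275, 0.1726, 0.0774]
tool_rot: [0.077, 0.702, -0.076, 0.703]
force: [-0.6, -1.3, 1.7]
finger_gap: 0.125
```

```bash
python3 - <<'E'
from h import *
plan([.6225,.1465,.0765],1.06+np.pi/2);print(telemetry.sense()['ft_torque'],telemetry.sense()['finger_gap']) 
E
```

```text
t 13.63 tcp [0.6275 0.1726 0.0774] xaxis [ 0.001  0.001 -1.   ] jawang -0.217 q6 0.31 F [-0.6 -1.3  1.7]
shift [ 0.0009 -0.0265  0.0008] turn about x 0.293 q [0.1  0.75 1.48 0.   0.91 0.31]
[-0.14983756  0.16045571 -0.18129982] 0.1247508086536837
```

step_arm(commands=[[0,-0.0001,0.0014,0.05],[0,-0.0001,0.0027,0.1],[0,-0.0003,0.004,0.15],[0,-0.0005,0.0053,0.2],[0,-0.0008,0.0066,0.25],[0,-0.0012,0.0079,0.3],[0,-0.0014,0.0085,0.325],[0,-0.0014,0.0085,0.325]])

```text
t: 14.3
tcp_pos: [0.6352, 0.1694, 0.0775]
tool_rot: [0.189, 0.681, -0.189, 0.682]
force: [-1.4, -0.6, 1.0]
finger_gap: 0.128
```

```bash
python3 - <<'E'
from h import *
plan([.6225,.1465,.0765],1.06+np.pi/2);print(telemetry.sense()['force'],telemetry.sense()['ft_torque'],telemetry.sense()['finger_gap']) 
E
```

```text
t 14.3 tcp [0.6352 0.1694 0.0775] xaxis [ 0.001  0.001 -1.   ] jawang -0.541 q6 0.63 F [-1.4 -0.6  1. ]
shift [ 0.001  -0.0262  0.0009] turn about x -0.03 q [0.09 0.76 1.46 0.   0.92 0.63]
[-1.36504762 -0.55493687  1.04780209] [-0.05250409  0.1265312   0.08127773] 0.1277634307029371
```

step_arm(commands=[[0,0,0.0007,0.025],[0,-0.0001,0.0014,0.05],[0,-0.0001,0.002,0.075],[0,-0.0001,0.002,0.075]])

```text
t: 14.63
tcp_pos: [0.6355, 0.1692, 0.0775]
tool_rot: [0.213, 0.675, -0.213, 0.674]
force: [-4.1, 3.5, 3.1]
finger_gap: 0.13
```

```bash
python3 - <<'E'
from h import *
plan([.6225,.1465,.0765],1.06+np.pi/2);print(telemetry.sense()['force'],telemetry.sense()['ft_torque'],telemetry.sense()['tau'],telemetry.sense()['finger_gap']) 
im=snap('wrist','w12.png')
E
```

```text
t 14.63 tcp [0.6355 0.1692 0.0775] xaxis [-0.001  0.001 -1.   ] jawang -0.613 q6 0.7 F [-4.1  3.5  3.1]
shift [ 0.001  -0.0261  0.0024] turn about x -0.102 q [0.09 0.76 1.46 0.   0.93 0.7 ]
[-4.13338533  3.53669075  3.06105068] [0.58988375 0.54865951 1.26121933] [ -4.24200699 -48.39713931 -14.93997753  -0.09513396  -0.91075201
   1.40413586] 0.130100883966032
```

View pics/w12.png

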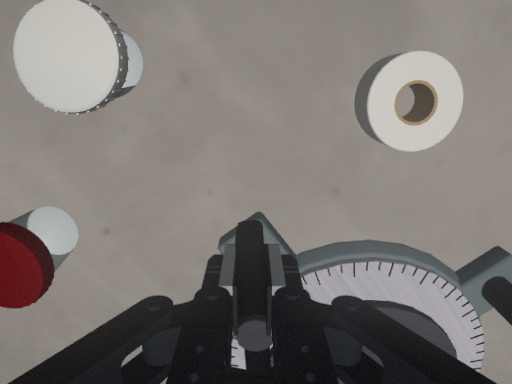

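step_arm(commands=[[0,0,0,0],[0,0,0,0],[0,0,0,0],[0,0,0,0],[-0.03,0,0,0],[-0.07,0,0,0],[-0.11,0,0,0],[-0.14,0,0,0]], jaw=0.05)

```text
t: 15.35
tcp_pos: [0.6372, 0.1689, 0.2208]
tool_rot: [0.214, 0.673, -0.213, 0.675]
force: [0.8, 0.5, 0.7]
finger_gap: 0.585
```

```bash
python3 - <<'E'
from h import *
plan([.545,0.007,.25],-.7) 
E
```

```text
t 15.35 tcp [0.6372 0.1689 0.2208] xaxis [ 0.003  0.001 -1.   ] jawang -0.614 q6 0.7 F [0.8 0.5 0.7]
shift [-0.0297 -0.1854  0.0179] turn about x 0.086 q [0.09 0.58 1.35 0.   1.2  0.7 ]
```

step_arm(commands=[[-0.01,-0.035,0.003,0.02],[-0.02,-0.07,0.006,0.04],[-0.03,-0.105,0.01,0.06],[-0.03,-0.14,0.014,0.086],[-0.03,-0.17,0.018,0.086],[-0.03,-0.185,0.018,0.086],[-0.03,-0.185,0.018,0.086],[-0.03,-0.185,0.018,0.086]])

```text
t: 16.02
tcp_pos: [0.5456, 0.0064, 0.2507]
tool_rot: [0.244, 0.663, -0.242, 0.665]
force: [0.4, 0.4, 0.0]
finger_gap: 0.589
```

```bash
python3 - <<'E'
from h import *
import pickle
c=optics.camera_params('wrist');pickle.dump(c,open('w13.pkl','wb'));im=snap('wrist','w13.png')
x,y=proj(c,[.67,-.0535,.0415]).astype(int)
x0=max(0,x-50);y0=max(0,y-50);print(x0,y0)
cv2.imwrite('pics/w13c.png',cv2.resize(im[y0:y0+100,x0:x0+100,::-1],None,fx=6,fy=6,interpolation=cv2.INTER_CUBIC))
plan([.6275,.0224,.100],-1.057); 
E
```

```text
330 79
t 16.07 tcp [0.546  0.0071 0.2507] xaxis [ 0.004  0.001 -1.   ] jawang -0.701 q6 0.51 F [0.8 0.4 0.9]
shift [0.151  0.0637 0.052 ] turn about x 0.356 q [-0.19  0.4   1.61  0.    1.13  0.51]
```

View pics/w13.png

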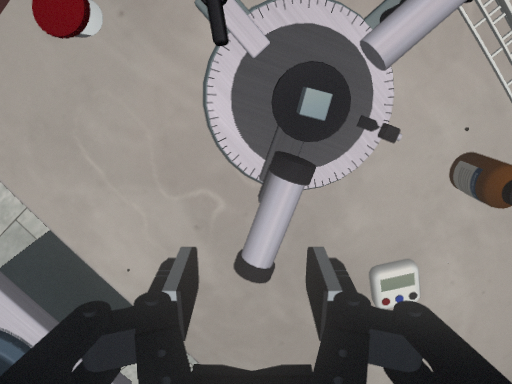

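View pics/w13c.png

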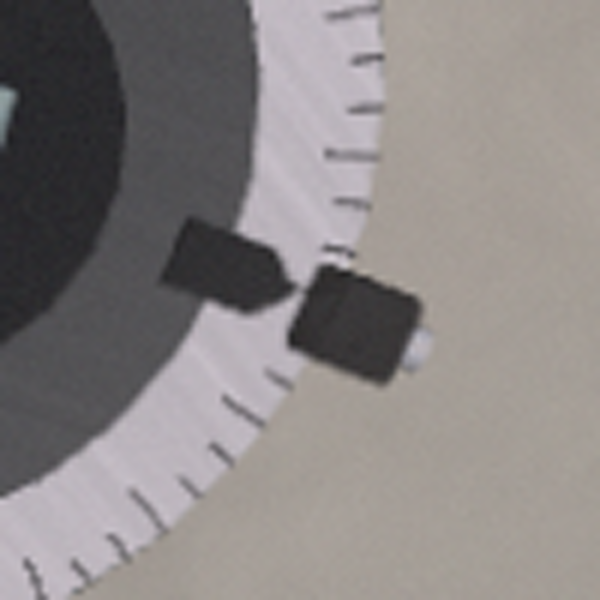

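```bash
python3 - <<'E'
from h import *
import pickle
O=np.array([.6275,.0224])
def go(f,x0,y0,tip,cs,tail):
    c=pickle.load(open(f,'rb')); e=lambda p:(x0+p[0]/6-.42,y0+p[1]/6-.42)
    P=onz(c,*e(tip),.0415)[:2]; I=np.mean([onz(c,*e(p),.0445)[:2] for p in cs],axis=0)
    T=np.mean([onz(c,*e(p),.043)[:2] for p in tail],axis=0)
    an=lambda v:np.arctan2(v[1],v[0])
    print(f,P,I,'ptr',an(P-O),np.hypot(*(P-O)),'blk',an(I-O),np.hypot(*(I-O)),'mm',(an(P-O)-an(I-O))*86, 'ptr axis',an(P-T),'P->I',an(I-P))
go('w10.pkl',297,30,(288,299),[(316,256),(440,256),(432,362),(310,358)],[(136,260),(136,341)])
go('w13.pkl',330,79,(297,289),[(328,266),(422,298),(385,384),(289,343)],[(190,217),(162,282)])
E
```

```text
w10.pkl [ 0.66979129 -0.05081394] [ 0.67493214 -0.0619086 ] ptr -1.0469804438163166 0.08455077864226185 blk -1.0583298131407692 0.09673545025286426 mm 0.9760457619029261 ptr axis -1.0200071043117342 P->I -1.1368854787293703
w13.pkl [ 0.67072169 -0.05063062] [ 0.67480381 -0.06102828] ptr -1.036406102133742 0.08486215520192265 blk -1.0549952626038308 0.09590582711491744 mm 1.5986678004276316 ptr axis -0.9923517644989088 P->I -1.196685238626185
```

```bash
python3 - <<'E'
from h import *
im=snap('top','t3.png')[:,:,::-1]; o=cv2.imread('pics/top0.png')
a=cv2.resize(im[170:225,195:250],None,fx=7,fy=7,interpolation=cv2.INTER_CUBIC);b=cv2.resize(o[170:225,195:250],None,fx=7,fy=7,interpolation=cv2.INTER_CUBIC)
cv2.imwrite('pics/t3c.png',np.hstack([b,a])); cv2.imwrite('pics/t3b.png',cv2.resize(im,(800,600)))
E
```

```text
(no output)
```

View pics/t3c.png

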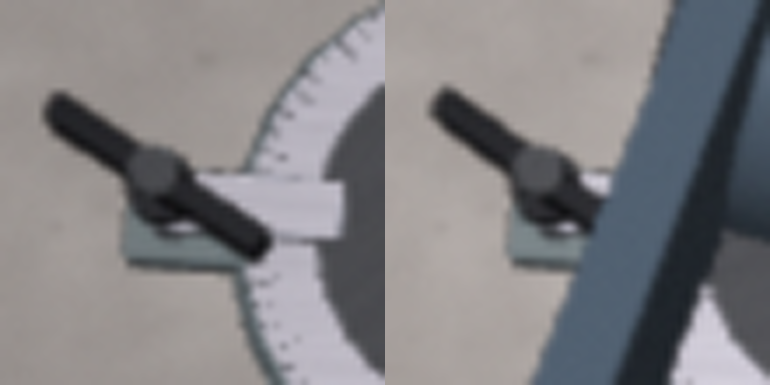

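View pics/t3b.png

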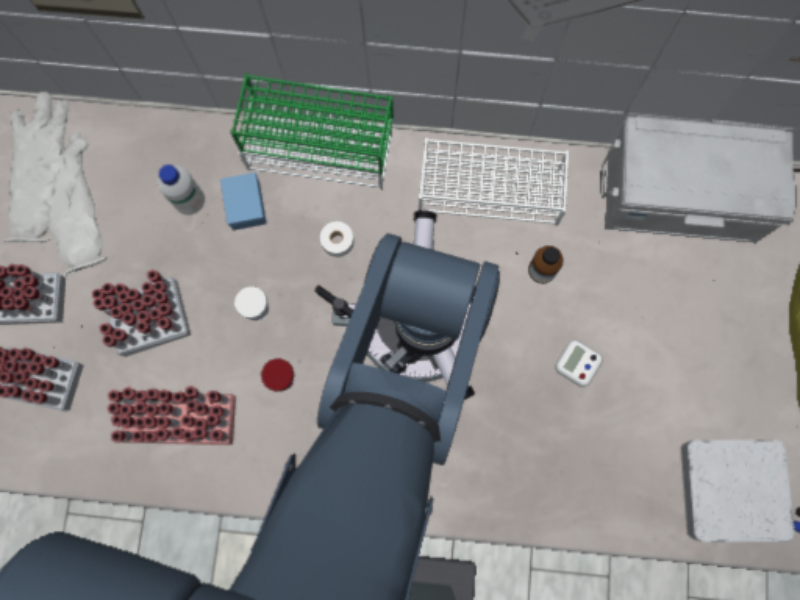

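The knob is back at its starting tight angle, the bystanders haven't moved, and the arm is clear.

```bash
python3 -c "
from h import *
print(manip.sign_off())"
```

```text
the job is handed in; nothing more can be done
None
```

The job is handed in: the telescope is clamped with its pointer in line with the index point. It took about 16 s of the 72 s allowed.

- **Loosening:** I pinched the knob's bar outside its hub and turned it about 0.9 rad loose.
- **Swinging:** I pinched the telescope tube and swung it about 0.3 rad clockwise, then released it and checked it in the wrist camera. The pointer stood about 1 mm off the index point.
- **Tightening:** I turned the knob back about 0.93 rad. The torque then climbed to about 1.3 N m against the stop.

**Last checks after clamping:**
- **Pointer:** It measures about 1.6 mm from the index point along the rim, inside the 4.5 mm limit. Judging by the pointer's own slope in the picture, the offset could be nearer 2.5 mm, so the two estimates do not fully agree. The index point itself was hidden in that picture, so I measured to the centre of its block.
- **Knob:** The top camera shows the bar back at its starting tight angle, though the arm hid the bar's inner half in that picture.
- **Surroundings:** The cups, label roll, bottle and timer look unmoved in the top camera view. The arm was clear of everything at hand-in.

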